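Move the guitar slides to the new display rack in reverse order

TASK

Move the four guitar slides from the black rack to the wooden rack, one to a pocket, in the reverse order: the slide that stood nearest the white pick goes into the pocket farthest from the green pick, the next into the next, and so on, so that the one that stood farthest from the white pick ends nearest the green pick. Each must stand upright and flat on the floor of its pocket; set them down gently, without dropping them or knocking any over, and let go of them all.

Things in the scene. Friction and masses are not known exactly. Their poses are not given: they have to be found in the camera images.
- slide_red_center (a point): glossy red ceramic guitar slide: a tube 27 mm in outer diameter and 64 mm tall with a dark bore, standing upright in a pocket of the black rack, loose. This point is its centre, half-way up (32 mm above its foot). Its z axis is the tube's axis.
- slide_white_center (a point): glossy white ceramic guitar slide: a tube 27 mm in outer diameter and 64 mm tall with a dark bore, standing upright in a pocket of the black rack, loose. This point is its centre, half-way up (32 mm above its foot). Its z axis is the tube's axis.
- slide_blue_center (a point): glossy dark blue ceramic guitar slide: a tube 27 mm in outer diameter and 64 mm tall with a dark bore, standing upright in a pocket of the black rack, loose. This point is its centre, half-way up (32 mm above its foot). Its z axis is the tube's axis.
- slide_brass_center (a point): yellow brass guitar slide: a tube 27 mm in outer diameter and 64 mm tall with a dark bore, standing upright in a pocket of the black rack, loose. This point is its centre, half-way up (32 mm above its foot). Its z axis is the tube's axis.
- tag_red: red colour tag, a fixed strip 10 x 30 x 3 mm lying on the front rim of the black rack, in front (robot side) of the pocket in which the red slide stands at the start; it stays there. Origin at the centre of its underside, 30 mm in front of its pocket's centre line.
- tag_white: white colour tag, a fixed strip 10 x 30 x 3 mm lying on the front rim of the black rack, in front (robot side) of the pocket in which the white slide stands at the start; it stays there. Origin at the centre of its underside, 30 mm in front of its pocket's centre line.
- tag_blue: blue colour tag, a fixed strip 10 x 30 x 3 mm lying on the front rim of the black rack, in front (robot side) of the pocket in which the blue slide stands at the start; it stays there. Origin at the centre of its underside, 30 mm in front of its pocket's centre line.
- tag_brass: yellow brass colour tag, a fixed strip 10 x 30 x 3 mm lying on the front rim of the black rack, in front (robot side) of the pocket in which the brass slide stands at the start; it stays there. Origin at the centre of its underside, 30 mm in front of its pocket's centre line.
- old_rack: low black rack, chrome clip with white pick at one end; holds the slides at start; fixed, at robot's left or right. Origin on the counter under mid-row, y along the row to the clip (towards robot's left), z up. 72 mm deep, y -124 to +165 mm. Four 48 mm square pockets centred at x 0, y -90, -30, 30, 90 mm; floors 10 mm, ribs 16 mm, pick top (y 147) 60 mm above the counter.
- new_rack: low dark wooden rack, chrome clip with green pick at one end; empty at start; fixed, at robot's left or right. Origin on the counter under mid-row, y along the row to the clip (towards robot's left), z up. 72 mm deep, y -124 to +165 mm. Four 48 mm square pockets centred at x 0, y -90, -30, 30, 90 mm; floors 10 mm, ribs 16 mm, pick top (y 147) 60 mm above the counter.

How it is judged:
By the outcome, as a careful person would: the job done as asked, in the order asked, and still so for the second after the job is handed in, with the robot touching nothing.
It also fails if it takes over 93 s, if anything falls off the work surface, if the arm or the gripper's body presses on something with over 40 N, if the wrist force passes 120 N, or if a joint passes its speed limit or range.

ROBOT

A 7-joint arm with a two-finger parallel gripper is mounted at the origin on the work surface. World frame = base frame: x ahead of the robot, y to its left, z up, the work surface at z = 0. Lengths are in m, angles in rad, forces in N, time in s.
With the tool pointing down it reaches from about 0.425 to 0.975 m from the base axis. Payload 16.7 kg.
Tool frame: the origin (TCP) lies at the very end of the fingers, on their centre line; the grasp point (between the pads) lies 19 mm behind it; x points along the fingers, y is the direction in which the jaws open and shut, and the axes are right-handed (so a half turn about x gives the same grasp; the last joint's range is limited). The gripper opens to 85 mm and grips with 20 to 120 N. Pads are 22 mm wide; open, the fingers measure 114 mm over their backs; the gripper's body (76 mm by 85 mm) begins 54 mm behind the grasp point. The pads swing forward as they close: fully open they stand 13 mm farther back than shut.
Start: joints at [0.96, 0.426, 0.074, 1.606, -0.034, 1.111, -0.067], TCP at [0.301, -0.604, 0.231] pointing down, gripper open.
Joint ranges: [-2.85, 2.85], [-0.5, 2.14], [-1.23, 1.37], [0.21, 2.46], [-1.02, 4.16], [0.16, 2.05], [-2.73, 2.73]. Speed limits (rad/s): [1.89, 1.89, 2.39, 2.39, 3.01, 3.01, 3.01].

INTERFACE

Orientations are given as a unit quaternion [x, y, z, w].
In Python, from workcell import ctrl gives the robot as it stands.
- The arm moves only by the tool step_arm, never from a script. Its argument "series" is a list that holds one entry, the list of rows, each a list of 6 numbers: the shift along the world's x, y, z scaled (see below), then the turn, a rotation vector about the world's x, y, z scaled (see below). In form: [[[tx, ty, tz, ax, ay, az], ...]]. A call has 1 to 12 rows; each row shifts and turns the commanded pose from where the row before left it; what a row does not reach is not made up. The controller multiplies each number of a shift by 3 cm and each number of a turn by 0.08 rad. A row lasts 1/10 s, in which the tool goes at most 50 mm and 8.59 degrees, less where a joint would pass 70% of its speed; a pose out of reach is approached as far as the arm can. A call with a number of a shift or a turn outside -1 to 1 is refused whole. A call with a gripper value outside its range is refused whole. "hand" is the gripper command: -1 is shut, 1 is fully open, values between are in proportion, set as the call begins (left out, the last holds). The fingers move at their own pace and stop on an object; the grip force is fixed at half the most. Time passes only in rows, so rows that do not move let the fingers close. It gives the time, the measured TCP pose, the force and the opening at its end, in the units of the state.
- ctrl.observe(): the state, without advancing time (a new reading comes with each control period).
- ctrl.get_image(name): name is "side" or "top"; returns the picture (400x640x3 uint8, red, green, blue); there is no depth.
- ctrl.get_calibration(name): a dict with "vertical_fov" (degrees; the focal length in pixels is half the picture's height over the tangent of half this angle, whatever the lens; pixels are square), "cx", "cy" (the principal point, pixels), "view" (4x4, takes a point from world to camera coordinates). Camera axes: x right, y down, z forward; pixel columns grow to the right and rows downward; lengths in m; the calibration is good to about 2 mm. A picture is of the moment at which its call begins. get_calibration takes no time and is no camera call.
- ctrl.job_done(): hands the job in, once; it reports no verdict.
The state is a dict: "time": time; "joint_positions": joint angles; "joint_velocities": joint speeds; "effort": joint torques, N m; "eef_pos": TCP position; "tool_rot": TCP orientation; "force": force on the tool from outside, world axes, zero at the start; "moment": the same for the moment, N m; "gripper_width": finger opening in m.
Only numpy, scipy, OpenCV 4.12 (cv2) and the standard library are available. Lean on these libraries where they do the work, as an engineer would, in place of code of your own. Each camera call takes 0.05 s, during which the arm holds its last target.

## Working session

There is one attempt and no reset: what is moved stays moved. The work goes in short steps, Python scripts to look and compute and a tool call to move; the robot and the scene stay as the last step left them, time stands still between calls to the robot, and variables do not carry over. Pictures are saved under pics/ and viewed, and the job is handed in when it is done.

Besides the shell and the picture viewer there is one more tool, called after "Emit:" by a JSON object that holds its "name" and its "arguments", one argument or row to a line. step_arm: Moves the arm, as the interface text tells. Its arguments: {"type":"object","properties":{"series":{"type":"array"},"hand":{"type":"number"}},"required":["series"]}

```bash
ls; mkdir -p pics; python3 - <<'E'
from workcell import ctrl
import cv2
for n in ("side","top"):
    im=ctrl.get_image(n); cv2.imwrite(f"pics/{n}0.png",im[:,:,::-1])
    c=ctrl.get_calibration(n); print(n,c)
print(ctrl.observe())
E
```

```text
pics
side {'vertical_fov': 57.92280183048496, 'cx': 316.3913070242232, 'cy': 195.908904732136, 'view': array([[-0.8229132 , -0.56804614,  0.01172389,  0.4023913 ],
       [-0.42848981,  0.60692688, -0.6693551 ,  0.26049668],
       [ 0.37310904, -0.55584471, -0.74285012,  0.63239891],
       [ 0.        ,  0.        ,  0.        ,  1.        ]])}
top {'vertical_fov': 42.82592450613027, 'cx': 320.8878567014408, 'cy': 195.71455134207736, 'view': array([[ 0.01100089, -0.99987075, -0.01172473, -0.01520063],
       [-0.9976205 , -0.01017653, -0.06818921,  0.51041544],
       [ 0.06806108,  0.01244698, -0.99760351,  1.13850845],
       [ 0.        ,  0.        ,  0.        ,  1.        ]])}
{'time': 0.1, 'joint_positions': array([ 0.95952254,  0.42666832,  0.07388116,  1.60650373, -0.03411309,
        1.1107925 , -0.06708985]), 'joint_velocities': array([ 0.00070577, -0.00249567, -0.00125228, -0.00209806, -0.00045402,
       -0.00013732,  0.00133152]), 'effort': array([ 8.32748716e-03, -9.51524019e+01,  3.77100527e+00, -4.64398813e+01,
        1.96489046e-02,  6.50624366e-03,  1.28839251e-04]), 'eef_pos': array([ 0.30055056, -0.60401165,  0.23069955]), 'tool_rot': array([-0.68823058, -0.1621726 ,  0.68846331, -0.16142174]), 'force': array([ 0.06990936, -0.20099763, -0.99987733]), 'moment': array([ 0.08212215, -0.01510334, -0.01374745]), 'gripper_width': 0.08527107678882087}
```

View pics/side0.png

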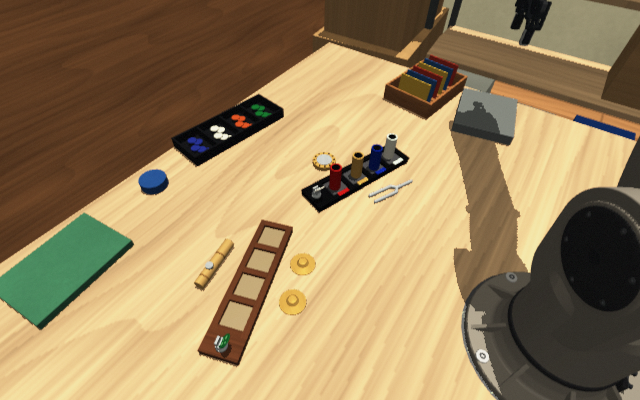

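View pics/top0.png

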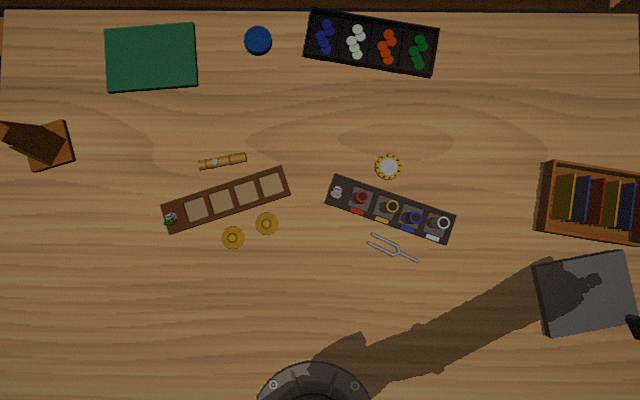

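The white pick is at the left end of the black rack (335,190 in top), with red, brass, blue and white slides running right from it. The green pick is at the left end of the wooden rack (170,218). I'll zoom in to choose colour masks.

```bash
python3 - <<'E'
import cv2,numpy as np
t=cv2.imread("pics/top0.png");s=cv2.imread("pics/side0.png")
a=cv2.resize(t[160:255,155:295],None,fx=4,fy=4,interpolation=cv2.INTER_CUBIC)
b=cv2.resize(t[165:260,320:460],None,fx=4,fy=4,interpolation=cv2.INTER_CUBIC)
cv2.imwrite("pics/zb.png",b)
c=cv2.resize(s[125:215,295:425],None,fx=5,fy=5,interpolation=cv2.INTER_CUBIC)
cv2.imwrite("pics/zc.png",c)
E
```

```text
(no output)
```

View pics/zb.png

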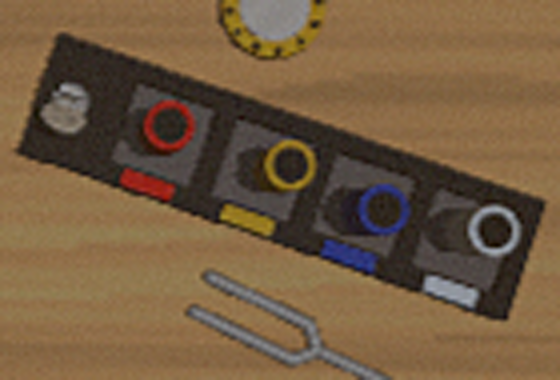

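View pics/zc.png

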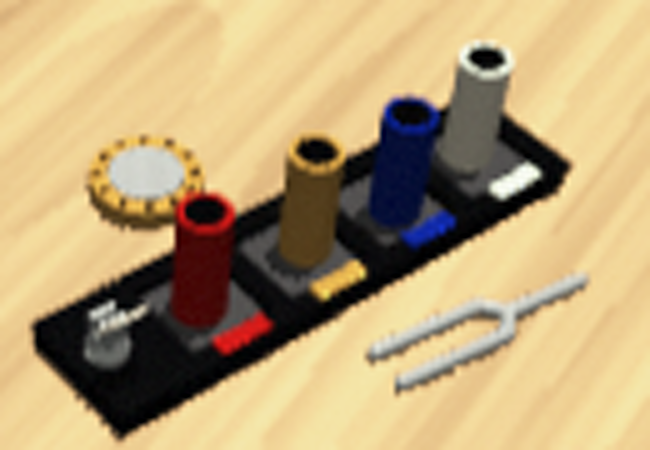

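The zoomed crops show the ring tops clearly in the top view at about (362,196), (392,206), (416,217) and (443,222). In the side view, the bores are at about (336,167), (359,155), (377,148) and (392,137). Next I'll measure these by masks and triangulate.

```bash
cat > h.py <<'E'
import cv2,numpy as np
from workcell import ctrl
def cam(n):
    c=ctrl.get_calibration(n); f=200/np.tan(np.radians(c["vertical_fov"]/2))
    return np.array([[f,0,c["cx"]],[0,f,c["cy"]],[0,0,1]]),np.array(c["view"])
def tri(pt,ps):
    (K1,V1),(K2,V2)=cam("top"),cam("side")
    X=cv2.triangulatePoints(K1@V1[:3],K2@V2[:3],np.float64(pt).reshape(2,1),np.float64(ps).reshape(2,1))[:,0]
    return X[:3]/X[3]
def ray(n,p,z):
    K,V=cam(n);R=V[:3,:3];o=-R.T@V[:3,3];d=R.T@np.linalg.inv(K)@np.array([p[0],p[1],1]);return o+d*(z-o[2])/d[2]
def proj(n,X):
    K,V=cam(n);q=K@(V[:3,:3]@X+V[:3,3]);return q[:2]/q[2]
E
python3 - <<'E'
from h import *
t=cv2.imread("pics/top0.png");s=cv2.imread("pics/side0.png")
def blobs(m,off,amin):
    cs,_=cv2.findContours(m.astype(np.uint8),cv2.RETR_EXTERNAL,cv2.CHAIN_APPROX_NONE)
    out=[]
    for c in cs:
        a=cv2.contourArea(c)
        if a>=amin:
            M=cv2.moments(c); out.append((M['m10']/M['m00']+off[0],M['m01']/M['m00']+off[1],a))
    return out
ht=cv2.cvtColor(t,cv2.COLOR_BGR2HSV);hs=cv2.cvtColor(s,cv2.COLOR_BGR2HSV)
seedT=dict(red=(362,196.5),brass=(392.5,206),blue=(415.7,217.2),white=(443.5,222.5))
seedS=dict(red=(336,167),brass=(358.6,155.2),blue=(376.8,147.8),white=(392.4,136.6))
tops={}
for k in seedT:
    x,y=map(round,seedT[k]);r=9
    roi=ht[y-r:y+r,x-r:x+r].astype(int)
    m=(roi[...,2]>130)&(roi[...,1]<80) if k=="white" else (roi[...,1]>130)&(roi[...,2]>80)
    bt=max(blobs(m,(x-r,y-r),10),key=lambda b:b[2])
    x,y=map(round,seedS[k]);r=5
    g=hs[y-r:y+r,x-r:x+r,2]; g=cv2.resize(g,None,fx=4,fy=4,interpolation=cv2.INTER_CUBIC)
    gg=(g<45); bs=blobs(gg,(0,0),20)
    bs=min(bs,key=lambda b:np.hypot(b[0]-20,b[1]-20)); p=((bs[0]+.5)/4-.5+x-r,(bs[1]+.5)/4-.5+y-r)
    X=tri(bt[:2],p); R=ray("top",bt[:2],.074)
    print(k,np.round(bt,1),np.round(p,1),bs[2],"tri",X.round(4),"ray74",R.round(4),"err",(proj("side",X)-p).round(1)); tops[k]=X
# tags
# new rack pockets
for n,h,roi in(("top",ht,(160,165,135,70)),("side",hs,(195,215,105,150))):
    x,y,w,H=roi;r=h[y:y+H,x:x+w]; cv2.imwrite(f"pics/z_{n}.png",cv2.resize(cv2.cvtColor(r,cv2.COLOR_HSV2BGR),None,fx=4,fy=4))
E
```

```text
red [361.9 195.9 111.5] [335.4 166.8] 395.5 tri [ 0.5068 -0.0989  0.0741] ray74 [ 0.5072 -0.0987  0.074 ] err [-0.4 -0. ]
brass [392.2 205.8 115.5] [357.9 154.8] 311.5 tri [ 0.486  -0.1643  0.0738] ray74 [ 0.4864 -0.164   0.074 ] err [-0.4 -0. ]
blue [415.4 216.9 101.5] [376.7 147.2] 341.5 tri [ 0.4627 -0.2137  0.0741] ray74 [ 0.4632 -0.2136  0.074 ] err [-0.5 -0.1]
white [442.9 222.2  95.5] [391.8 136.2] 226.5 tri [ 0.4519 -0.2726  0.0743] ray74 [ 0.4524 -0.2724  0.074 ] err [-0.4 -0.1]
```

View pics/z_top.png

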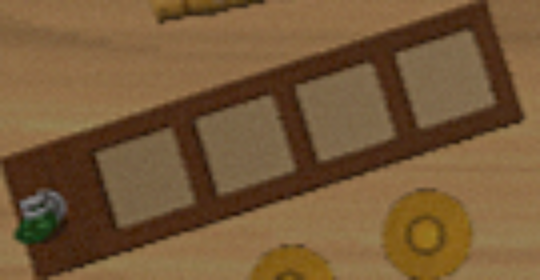

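View pics/z_side.png

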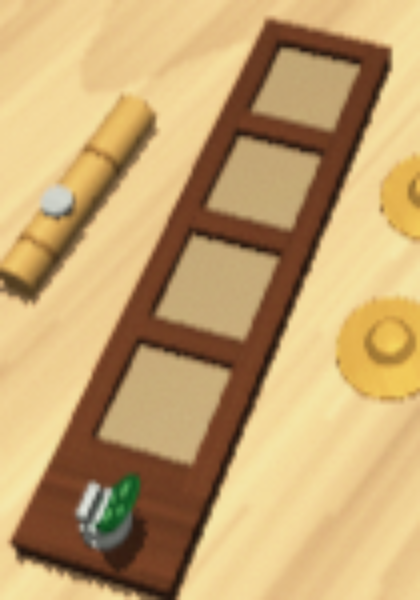

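Slide tops triangulate to z ≈ 0.074. The pocket floors of the wooden rack are clear beige squares. I'll measure those next, and the tags for the row direction.

```bash
python3 - <<'E'
from h import *
def pk(n,seeds,f,r,tag=""):
    im=cv2.imread(f"pics/{n}0.png");h=cv2.cvtColor(im,cv2.COLOR_BGR2HSV).astype(int)
    out=[]
    x0,y0,w,H=f
    sub=h[y0:y0+H,x0:x0+w]
    m=((sub[...,1]<r[0])&(sub[...,2]>r[1])).astype(np.uint8)
    nn,lab,st,ce=cv2.connectedComponentsWithStats(m,connectivity=4)
    for s in seeds:
        l=lab[s[1]-y0,s[0]-x0]; out.append(ce[l]+[x0,y0]); print(n,s,l,st[l],h[s[1],s[0]],ce[l]+[x0,y0])
    return out
# seeds: order from green pick
T=[(196,209),(221,201),(246,194),(271,185)]
S=[(236,315),(249,286),(261,260),(271,237)]
im=cv2.imread("pics/top0.png");h=cv2.cvtColor(im,cv2.COLOR_BGR2HSV);print([h[y,x] for x,y in T],h[208,208],h[210,183])
hs=cv2.cvtColor(cv2.imread("pics/side0.png"),cv2.COLOR_BGR2HSV);print([hs[y,x] for x,y in S],hs[335,225])
def pk(n,seeds,thr):
    hh=cv2.cvtColor(cv2.imread(f"pics/{n}0.png"),cv2.COLOR_BGR2HSV).astype(int)
    V=hh[...,2];o=[]
    for s in seeds:
        r=20; x0,y0=s[0]-r,s[1]-r
        m=(V[y0:y0+2*r,x0:x0+2*r]>thr).astype(np.uint8)
        k,lab,st,ce=cv2.connectedComponentsWithStats(m,connectivity=4)
        l=lab[r,r];o.append(ce[l]+[x0,y0]);print(n,s,st[l],o[-1].round(1))
    return o
a=pk("top",T,90);b=pk("side",S,150)
P=[]
for i in range(4):
    X=tri(a[i],b[i]);P.append(ray("top",a[i],.01));print(X.round(4),P[-1].round(4),(proj("side",X)-b[i]).round(1))
P=np.array(P);print(np.diff(P,axis=0).round(4), "yaw of row dir", np.arctan2(*(P[0]-P[3])[[1,0]]))
E
```

```text
[array([ 19, 104, 123], dtype=uint8), array([ 19, 107, 121], dtype=uint8), array([ 17, 102, 123], dtype=uint8), array([ 16, 104, 125], dtype=uint8)] [ 10 154  78] [ 11 183  71]
[array([ 19,  98, 201], dtype=uint8), array([ 19,  96, 196], dtype=uint8), array([ 19, 102, 195], dtype=uint8), array([ 19, 101, 194], dtype=uint8)] [ 59 146  82]
top (196, 209) [  8   8  25  25 408] [196.  209.1]
top (221, 201) [  8   8  25  25 413] [221.  200.8]
top (246, 194) [  8   7  25  24 412] [246.  192.5]
top (271, 185) [  8   7  25  25 413] [271.  184.4]
side (236, 315) [  4   6  33  30 619] [235.9 315.9]
side (249, 286) [  5   8  30  26 508] [248.8 286.5]
side (261, 260) [  6   9  28  23 422] [260.5 260.4]
side (271, 237) [  7  10  27  21 354] [271.1 236.9]
[0.477  0.2746 0.0107] [0.4776 0.2752 0.01  ] [-0.7 -0.1]
[0.4965 0.2177 0.011 ] [0.497  0.2183 0.01  ] [-0.6 -0.1]
[0.5161 0.1609 0.0111] [0.5166 0.1615 0.01  ] [-0.6 -0.1]
[0.5352 0.1041 0.0114] [0.5358 0.1046 0.01  ] [-0.5 -0.1]
[[ 0.0195 -0.057   0.    ]
 [ 0.0196 -0.0568  0.    ]
 [ 0.0192 -0.0568  0.    ]] yaw of row dir 1.8998189835837502
```

```bash
python3 - <<'E'
from h import *
from scipy.spatial.transform import Rotation as R
# tag centres in top view: zb crop px /4 + off ; refine by mask
h=cv2.cvtColor(cv2.imread("pics/top0.png"),cv2.COLOR_BGR2HSV).astype(int)
S=dict(red=(357,211),brass=(382,220),blue=(407,228),white=(432,237))
P=[]
for k,(x,y) in S.items():
    r=9;q=h[y-r:y+r,x-r:x+r]
    m=((q[...,1]<90)&(q[...,2]>130)) if k=="white" else (q[...,1]>150)&(q[...,2]>100)
    n,lab,st,ce=cv2.connectedComponentsWithStats(m.astype(np.uint8))
    l=lab[r,r];c=ce[l]+[x-r,y-r];X=ray("top",c,.019);P.append(X);print(k,l,st[l],c.round(1),X.round(4))
P=np.array(P);d=P[0]-P[3];yaw=np.arctan2(d[1],d[0]);print("row yaw",yaw,"rack x yaw",yaw-np.pi/2, np.linalg.norm(d))
ex=np.array([np.sin(yaw),-np.cos(yaw),0])
print("pocket centres",(P+.03*ex).round(4))
o=ctrl.observe();M=R.from_quat(o["tool_rot"]).as_matrix();print(M.round(3));print("jaw yaw",np.arctan2(M[1,1],M[0,1]))
E
```

```text
red 1 [ 2  5 14  8 57] [356.2 210.7] [ 0.4774 -0.0899  0.019 ]
brass 2 [ 2  5 14  8 55] [381.4 219.4] [ 0.4583 -0.1467  0.019 ]
blue 2 [ 3  6 12  8 44] [406.6 228.3] [ 0.439  -0.2034  0.019 ]
white 1 [ 3  6 13  8 50] [432.  237.1] [ 0.4198 -0.2604  0.019 ]
row yaw 1.244655479315721 rack x yaw -0.3261408474791756 0.17995072359361947
pocket centres [[ 0.5058 -0.0995  0.019 ]
 [ 0.4867 -0.1563  0.019 ]
 [ 0.4674 -0.213   0.019 ]
 [ 0.4482 -0.27    0.019 ]]
[[-0.001  0.445 -0.895]
 [ 0.001 -0.895 -0.445]
 [-1.    -0.001  0.   ]]
jaw yaw -1.1090743196575201
```

Plan: keep the jaw axis along world x throughout, which clears the neighbouring slides in both racks. That makes the turn about z +1.109 rad. First I move above the red slide at (0.507, -0.099), with mapping red→(0.536,0.105), brass→(0.517,0.161), blue→(0.497,0.218), white→(0.477,0.275).

Emit:
{"name": "step_arm", "arguments": {
  "hand": 1,
  "series": [
    [[0.34,0.84,0,0,0,0.69],[0.34,0.84,0,0,0,0.69],[0.34,0.84,0,0,0,0.69],[0.34,0.84,0,0,0,0.69],[0.34,0.84,0,0,0,0.69],[0.34,0.84,0,0,0,0.69],[0.34,0.84,0,0,0,0.69],[0.34,0.84,0,0,0,0.69],[0.34,0.84,0,0,0,0.69],[0.34,0.84,0,0,0,0.69]]
  ]
}}

```text
time: 1.1
eef_pos: [0.4035, -0.3502, 0.2313]
tool_rot: [0.617, 0.345, -0.617, 0.345]
force: [-0.2, -0.6, 0.8]
gripper_width: 0.0856
```

Emit:
{"name": "step_arm", "arguments": {
  "series": [
    [[0.34,0.84,0,0,0,0.69],[0.34,0.84,0,0,0,0.69],[0.34,0.84,0,0,0,0.69],[0.34,0.84,0,0,0,0.69],[0.34,0.84,0,0,0,0.69],[0.34,0.84,0,0,0,0.69],[0.34,0.84,0,0,0,0.69],[0.34,0.84,0,0,0,0.69],[0.34,0.84,0,0,0,0.69],[0.34,0.84,0,0,0,0.69],[0,0,0,0,0,0],[0,0,0,0,0,0]]
  ]
}}

```text
time: 2.3
eef_pos: [0.5049, -0.0991, 0.2311]
tool_rot: [-0.501, -0.499, 0.501, -0.499]
force: [-0.1, -1.0, -0.9]
gripper_width: 0.0853
```

```bash
cat > st.py <<'E'
from h import *
from scipy.spatial.transform import Rotation as R
o=ctrl.observe();M=R.from_quat(o["tool_rot"]).as_matrix()
print(o["time"],o["eef_pos"].round(4),"jaw yaw",np.arctan2(M[1,1],M[0,1]).round(4),"x",M[:,0].round(3),"F",o["force"].round(1),"w",round(o["gripper_width"],4),"q",o["joint_positions"].round(2))
E
python3 st.py
```

```text
2.3 [ 0.5049 -0.0991  0.2311] jaw yaw -0.0027 x [-0.  0. -1.] F [-0.1 -1.  -0.9] w 0.0853 q [ 0.42  0.19 -0.39  1.94  0.08  1.03 -0.01]
```

Emit:
{"name": "step_arm", "arguments": {
  "series": [
    [[0.07,0,-0.9,0,0,0],[0,0,-0.9,0,0,0],[0,0,-0.9,0,0,0],[0,0,-0.8,0,0,0],[0,0,-0.7,0,0,0],[0,0,-0.7,0,0,0],[0,0,-0.6,0,0,0],[0,0,-0.5,0,0,0],[0,0,-0.4,0,0,0],[0,0,-0.36,0,0,0],[0,0,0,0,0,0]]
  ]
}}

```text
time: 3.4
eef_pos: [0.5061, -0.1004, 0.0274]
tool_rot: [-0.501, -0.499, 0.502, -0.498]
force: [0.2, 0.2, 0.2]
gripper_width: 0.0853
```

```bash
python3 st.py; python3 - <<'E'
from h import *
im=np.vstack([cv2.resize(ctrl.get_image("side")[110:220,290:430,::-1],None,fx=3,fy=3),cv2.resize(ctrl.get_image("top")[160:255,325:465,::-1],None,fx=3,fy=3)[:270]])
cv2.imwrite("pics/g1.png",im)
E
```

```text
3.4 [ 0.5061 -0.1004  0.0274] jaw yaw -0.0053 x [-0.002  0.    -1.   ] F [0.2 0.2 0.2] w 0.0853 q [ 0.34  0.48 -0.33  2.09  0.26  0.61 -0.17]
```

View pics/g1.png

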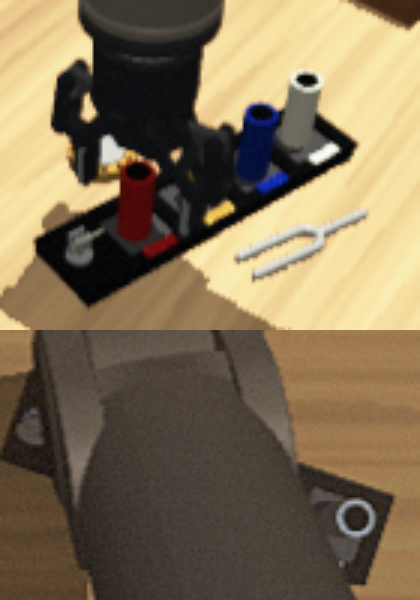

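The fingers straddle the red slide with no contact, so I'll close.

Emit:
{"name": "step_arm", "arguments": {
  "hand": -1,
  "series": [
    [[0,0.04,0,0,0,0],[0,0,0,0,0,0],[0,0,0,0,0,0],[0,0,0,0,0,0],[0,0,0,0,0,0],[0,0,0,0,0,0],[0,0,0,0,0,0],[0,0,0,0,0,0],[0,0,0,0,0,0],[0,0,0,0,0,0]]
  ]
}}

```text
time: 4.5
eef_pos: [0.507, -0.0991, 0.0289]
tool_rot: [0.501, 0.499, -0.501, 0.499]
force: [-1.0, 0.2, 5.7]
gripper_width: 0.0249
```

Emit:
{"name": "step_arm", "arguments": {
  "series": [
    [[0,0,0.1,0,0,0],[0,0,0.3,0,0,0],[0,0,0.6,0,0,0],[0,0,0.8,0,0,0],[0,0,0.8,0,0,0],[0,0,0.6,0,0,0],[0,0,0.3,0,0,0],[0,0,0,0,0,0]]
  ]
}}

```text
time: 5.3
eef_pos: [0.5074, -0.0992, 0.1347]
tool_rot: [0.502, 0.498, -0.501, 0.499]
force: [1.0, 0.6, -1.3]
gripper_width: 0.0249
```

```bash
python3 st.py; python3 - <<'E'
from h import *
im=cv2.resize(ctrl.get_image("side")[90:220,270:430,::-1],None,fx=3,fy=3)
cv2.imwrite("pics/g2.png",im)
E
```

```text
5.3 [ 0.5074 -0.0992  0.1347] jaw yaw -0.0052 x [ 0.002 -0.001 -1.   ] F [ 1.   0.6 -1.3] w 0.0249 q [ 0.4   0.31 -0.38  2.03  0.16  0.83 -0.08]
```

View pics/g2.png

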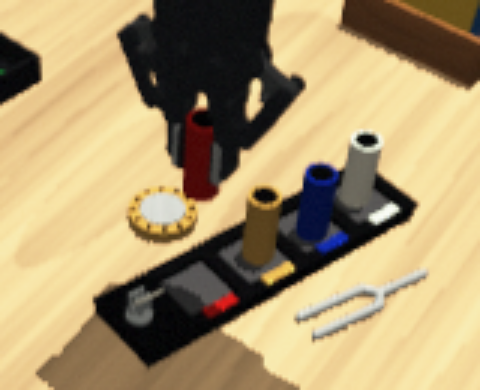

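Emit:
{"name": "step_arm", "arguments": {
  "series": [
    [[0.1,0.4,0,0,0,0],[0.1,0.7,0,0,0,0],[0.1,0.9,0,0,0,0],[0.1,0.9,0,0,0,0],[0.1,0.9,0,0,0,0],[0.1,0.9,0,0,0,0],[0.1,0.9,0,0,0,0],[0.1,0.7,0,0,0,0],[0.1,0.4,0,0,0,0],[0.05,0.1,0,0,0,0],[0,0,0,0,0,0],[0,0,0,0,0,0]]
  ]
}}

```text
time: 6.55
eef_pos: [0.5352, 0.1038, 0.1332]
tool_rot: [-0.501, -0.498, 0.502, -0.498]
force: [0.1, -0.3, -1.1]
gripper_width: 0.0249
```

Emit:
{"name": "step_arm", "arguments": {
  "series": [
    [[0.02,0.04,-0.4,0,0,0],[0,0,-0.7,0,0,0],[0,0,-0.7,0,0,0],[0,0,-0.6,0,0,0],[0,0,-0.4,0,0,0],[0,0,-0.3,0,0,0],[0,0,-0.2,0,0,0],[0,0,-0.1,0,0,0],[0,0,0,0,0,0],[0,0,0,0,0,0],[0,0,0,0,0,0]]
  ]
}}

```text
time: 7.65
eef_pos: [0.5362, 0.1062, 0.032]
tool_rot: [0.502, 0.499, -0.501, 0.499]
force: [0.1, 0.4, -1.3]
gripper_width: 0.0251
```

```bash
python3 st.py; python3 - <<'E'
from h import *
im=cv2.resize(ctrl.get_image("side")[170:340,190:340,::-1],None,fx=3,fy=3)
cv2.imwrite("pics/g3.png",im)
E
```

```text
7.65 [0.5362 0.1062 0.032 ] jaw yaw -0.0051 x [ 0.001  0.    -1.   ] F [ 0.1  0.4 -1.3] w 0.0251 q [ 0.01  0.51 -0.39  2.02  0.31  0.66 -0.6 ]
```

View pics/g3.png

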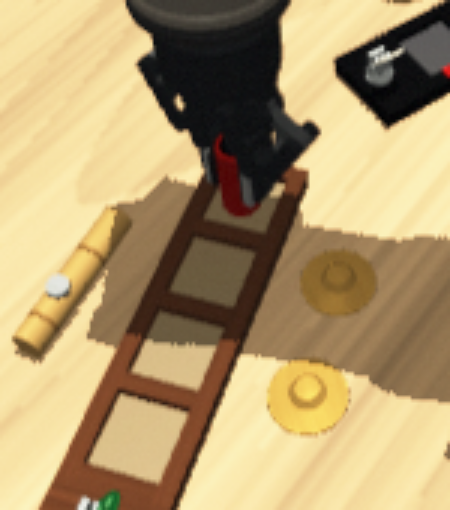

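The red slide is in the far pocket and just off the floor. I'll lower it in sub-millimetre steps until the force rises.

Emit:
{"name": "step_arm", "arguments": {
  "series": [
    [[0,0,-0.03,0,0,0],[0,0,-0.03,0,0,0],[0,0,-0.03,0,0,0],[0,0,0,0,0,0],[0,0,0,0,0,0]]
  ]
}}

```text
time: 8.2
eef_pos: [0.536, 0.1061, 0.0289]
tool_rot: [0.501, 0.499, -0.501, 0.499]
force: [-1.5, 0.2, 4.9]
gripper_width: 0.0247
```

Contact. The height matches the grasp height of 0.0289, so I'll release.

Emit:
{"name": "step_arm", "arguments": {
  "hand": 1,
  "series": [
    [[0,0,0,0,0,0],[0,0,0,0,0,0],[0,0,0,0,0,0],[0,0,0,0,0,0],[0,0,0,0,0,0],[0,0,0,0,0,0],[0,0,0,0,0,0],[0,0,0,0,0,0],[0,0,0,0,0,0]]
  ]
}}

```text
time: 9.1
eef_pos: [0.5359, 0.1061, 0.0288]
tool_rot: [0.501, 0.499, -0.501, 0.499]
force: [-1.1, 0.3, -0.7]
gripper_width: 0.085
```

Emit:
{"name": "step_arm", "arguments": {
  "series": [
    [[0,0,0.3,0,0,0],[0,0,0.7,0,0,0],[0,0,0.9,0,0,0],[0,0,0.9,0,0,0],[0,0,0.7,0,0,0],[0,0,0.3,0,0,0],[0,0,0,0,0,0]]
  ]
}}

```text
time: 9.8
eef_pos: [0.5365, 0.1062, 0.1441]
tool_rot: [0.502, 0.498, -0.501, 0.499]
force: [-0.1, -0.2, -0.0]
gripper_width: 0.0855
```

```bash
python3 st.py; python3 - <<'E'
from h import *
im=cv2.resize(ctrl.get_image("side")[150:340,190:420,::-1],None,fx=3,fy=3)
cv2.imwrite("pics/g4.png",im)
E
```

```text
9.8 [0.5365 0.1062 0.1441] jaw yaw -0.0052 x [ 0.002  0.    -1.   ] F [-0.1 -0.2 -0. ] w 0.0855 q [ 0.07  0.35 -0.46  1.96  0.2   0.88 -0.5 ]
```

View pics/g4.png

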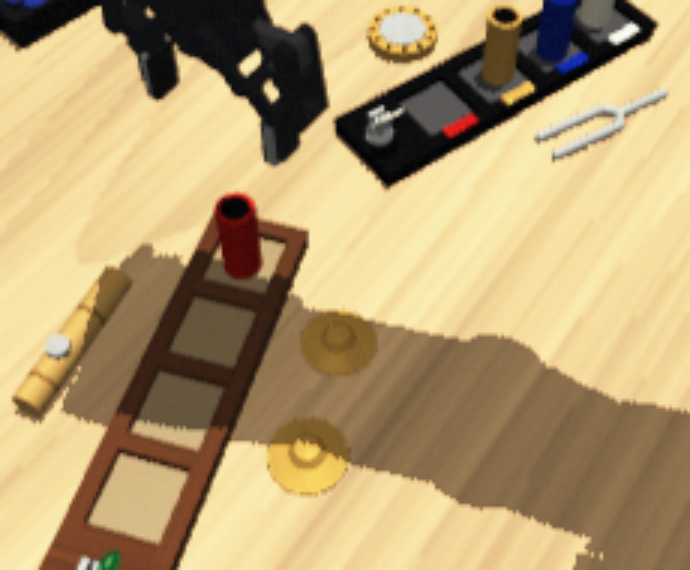

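Red stands upright in the far pocket. Next is brass, at (0.486, -0.164).

Emit:
{"name": "step_arm", "arguments": {
  "series": [
    [[-0.14,-0.4,0,0,0,0],[-0.14,-0.7,0,0,0,0],[-0.14,-0.9,0,0,0,0],[-0.14,-0.9,0,0,0,0],[-0.14,-0.9,0,0,0,0],[-0.14,-0.9,0,0,0,0],[-0.14,-0.9,0,0,0,0],[-0.14,-0.9,0,0,0,0],[-0.14,-0.9,0,0,0,0],[-0.14,-0.9,0,0,0,0],[-0.14,-0.5,0,0,0,0],[-0.14,-0.2,0,0,0,0]]
  ]
}}

```text
time: 11.05
eef_pos: [0.4839, -0.1659, 0.1417]
tool_rot: [-0.501, -0.499, 0.502, -0.498]
force: [0.3, -0.4, -0.5]
gripper_width: 0.0853
```

Emit:
{"name": "step_arm", "arguments": {
  "series": [
    [[0,0,0,0,0,0]]
  ]
}}

```text
time: 11.15
eef_pos: [0.4842, -0.1646, 0.142]
tool_rot: [-0.501, -0.499, 0.502, -0.498]
force: [0.5, -0.1, -0.7]
gripper_width: 0.0854
```

Emit:
{"name": "step_arm", "arguments": {
  "series": [
    [[0.05,0,-0.4,0,0,0],[0,0,-0.8,0,0,0],[0,0,-0.8,0,0,0],[0,0,-0.7,0,0,0],[0,0,-0.5,0,0,0],[0,0,-0.3,0,0,0],[0,0,-0.2,0,0,0],[0,0,-0.08,0,0,0],[0,0,0,0,0,0],[0,0,0,0,0,0]]
  ]
}}

```text
time: 12.15
eef_pos: [0.4874, -0.1639, 0.0299]
tool_rot: [0.501, 0.498, -0.501, 0.499]
force: [0.4, -0.1, -0.4]
gripper_width: 0.0857
```

```bash
python3 st.py; python3 - <<'E'
from h import *
im=cv2.resize(ctrl.get_image("side")[100:220,280:430,::-1],None,fx=4,fy=4)
cv2.imwrite("pics/g5.png",im)
E
```

```text
12.15 [ 0.4874 -0.1639  0.0299] jaw yaw -0.0051 x [ 0.001 -0.    -1.   ] F [ 0.4 -0.1 -0.4] w 0.0857 q [ 0.45  0.47 -0.3   2.1   0.24  0.61 -0.02]
```

View pics/g5.png

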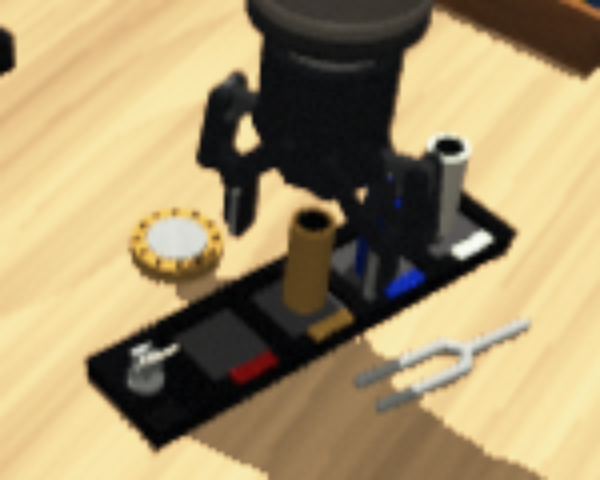

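The fingers straddle brass and no force is felt from blue, so I'll close.

Emit:
{"name": "step_arm", "arguments": {
  "hand": -1,
  "series": [
    [[-0.03,0,-0.04,0,0,0],[0,0,0,0,0,0],[0,0,0,0,0,0],[0,0,0,0,0,0],[0,0,0,0,0,0],[0,0,0,0,0,0],[0,0,0,0,0,0],[0,0,0,0,0,0],[0,0,0,0,0,0],[0,0,0,0,0,0]]
  ]
}}

```text
time: 13.2
eef_pos: [0.4862, -0.1639, 0.0284]
tool_rot: [-0.501, -0.499, 0.501, -0.499]
force: [-1.9, 0.5, 5.7]
gripper_width: 0.0246
```

Emit:
{"name": "step_arm", "arguments": {
  "series": [
    [[0,0,0.1,0,0,0],[0,0,0.3,0,0,0],[0,0,0.6,0,0,0],[0,0,0.8,0,0,0],[0,0,0.8,0,0,0],[0,0,0.6,0,0,0],[0,0,0.3,0,0,0],[0,0,0,0,0,0]]
  ]
}}

```text
time: 14.0
eef_pos: [0.4867, -0.1641, 0.1345]
tool_rot: [0.502, 0.498, -0.501, 0.499]
force: [0.4, 0.5, -0.8]
gripper_width: 0.0248
```

Emit:
{"name": "step_arm", "arguments": {
  "series": [
    [[0.08,0.5,0,0,0,0],[0.08,0.9,0,0,0,0],[0.08,1,0,0,0,0],[0.08,1,0,0,0,0],[0.08,1,0,0,0,0],[0.08,1,0,0,0,0],[0.08,1,0,0,0,0],[0.08,1,0,0,0,0],[0.08,1,0,0,0,0],[0.08,1,0,0,0,0],[0.08,0.9,0,0,0,0],[0.08,0.5,0,0,0,0]]
  ]
}}

```text
time: 15.2
eef_pos: [0.5143, 0.1623, 0.1323]
tool_rot: [-0.5, -0.5, 0.501, -0.499]
force: [-0.3, 0.3, -1.5]
gripper_width: 0.0251
```

Emit:
{"name": "step_arm", "arguments": {
  "series": [
    [[0,0,0,0,0,0],[0,0,0,0,0,0],[0,0,0,0,0,0]]
  ]
}}

```text
time: 15.5
eef_pos: [0.5149, 0.1587, 0.1329]
tool_rot: [-0.501, -0.498, 0.502, -0.498]
force: [0.0, -0.4, -1.0]
gripper_width: 0.025
```

```bash
python3 st.py; python3 - <<'E'
from h import *
im=cv2.resize(ctrl.get_image("side")[150:340,190:420,::-1],None,fx=3,fy=3)
cv2.imwrite("pics/g6.png",im)
E
```

```text
15.5 [0.5149 0.1587 0.1329] jaw yaw -0.0065 x [-0.001 -0.001 -1.   ] F [ 0.  -0.4 -1. ] w 0.025 q [-0.02  0.36 -0.48  1.98  0.22  0.85 -0.62]
```

View pics/g6.png

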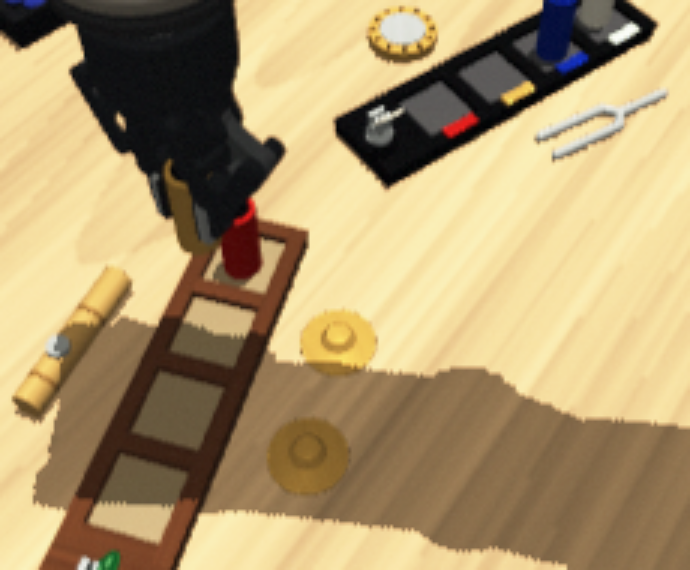

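Emit:
{"name": "step_arm", "arguments": {
  "series": [
    [[0.06,0.08,-0.4,0,0,0],[0,0,-0.7,0,0,0],[0,0,-0.7,0,0,0],[0,0,-0.6,0,0,0],[0,0,-0.4,0,0,0],[0,0,-0.3,0,0,0],[0,0,-0.2,0,0,0],[0,0,-0.07,0,0,0],[0,0,0,0,0,0],[0,0,0,0,0,0],[0,0,0,0,0,0]]
  ]
}}

```text
time: 16.65
eef_pos: [0.517, 0.1626, 0.0326]
tool_rot: [0.502, 0.499, -0.501, 0.499]
force: [0.3, 0.4, -0.7]
gripper_width: 0.0249
```

Emit:
{"name": "step_arm", "arguments": {
  "series": [
    [[0,0,-0.03,0,0,0],[0,0,-0.03,0,0,0],[0,0,-0.03,0,0,0],[0,0,0,0,0,0],[0,0,0,0,0,0]]
  ]
}}

```text
time: 17.15
eef_pos: [0.5167, 0.1625, 0.0294]
tool_rot: [-0.501, -0.499, 0.501, -0.499]
force: [-0.2, -0.7, -0.9]
gripper_width: 0.0253
```

Emit:
{"name": "step_arm", "arguments": {
  "series": [
    [[0,0,-0.03,0,0,0],[0,0,-0.02,0,0,0],[0,0,0,0,0,0],[0,0,0,0,0,0]]
  ]
}}

```text
time: 17.55
eef_pos: [0.5168, 0.1626, 0.0284]
tool_rot: [0.501, 0.499, -0.501, 0.499]
force: [-3.9, -1.4, 11.9]
gripper_width: 0.0249
```

Emit:
{"name": "step_arm", "arguments": {
  "hand": 1,
  "series": [
    [[0,0,0.02,0,0,0],[0,0,0,0,0,0],[0,0,0,0,0,0],[0,0,0,0,0,0],[0,0,0,0,0,0],[0,0,0,0,0,0],[0,0,0,0,0,0],[0,0,0,0,0,0],[0,0,0,0,0,0]]
  ]
}}

```text
time: 18.45
eef_pos: [0.5167, 0.1625, 0.0285]
tool_rot: [-0.501, -0.499, 0.501, -0.499]
force: [0.4, -0.5, -0.4]
gripper_width: 0.0855
```

Emit:
{"name": "step_arm", "arguments": {
  "series": [
    [[0,0,0.3,0,0,0],[0,0,0.7,0,0,0],[0,0,0.9,0,0,0],[0,0,0.9,0,0,0],[0,0,0.7,0,0,0],[0,0,0.3,0,0,0],[0,0,0,0,0,0]]
  ]
}}

```text
time: 19.15
eef_pos: [0.5173, 0.1626, 0.1438]
tool_rot: [0.502, 0.498, -0.501, 0.499]
force: [-1.3, -0.0, -0.7]
gripper_width: 0.0853
```

```bash
python3 st.py; python3 - <<'E'
from h import *
im=cv2.resize(ctrl.get_image("side")[120:340,190:440,::-1],None,fx=2.5,fy=2.5)
cv2.imwrite("pics/g7.png",im)
E
```

```text
19.15 [0.5173 0.1626 0.1438] jaw yaw -0.0053 x [ 0.002  0.    -1.   ] F [-1.3 -0.  -0.7] w 0.0853 q [-0.01  0.35 -0.49  1.96  0.21  0.87 -0.62]
```

View pics/g7.png

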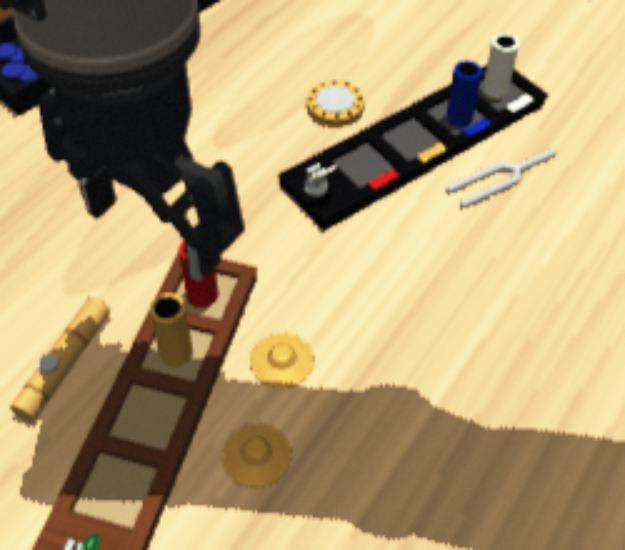

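Brass stands in the second pocket. Next is blue, at (0.463, -0.214).

Emit:
{"name": "step_arm", "arguments": {
  "series": [
    [[-0.13,-0.5,0,0,0,0],[-0.13,-0.9,0,0,0,0],[-0.13,-1,0,0,0,0],[-0.13,-1,0,0,0,0],[-0.13,-1,0,0,0,0],[-0.13,-1,0,0,0,0],[-0.13,-1,0,0,0,0],[-0.13,-1,0,0,0,0],[-0.13,-1,0,0,0,0],[-0.13,-1,0,0,0,0],[-0.13,-1,0,0,0,0],[-0.13,-1,0,0,0,0]]
  ]
}}

```text
time: 20.4
eef_pos: [0.4682, -0.1812, 0.1414]
tool_rot: [-0.501, -0.499, 0.502, -0.498]
force: [-0.2, -0.0, 0.4]
gripper_width: 0.0852
```

Emit:
{"name": "step_arm", "arguments": {
  "series": [
    [[-0.13,-0.8,0,0,0,0],[-0.13,-0.3,0,0,0,0],[0,0,0,0,0,0],[0,0,0,0,0,0],[0,0,0,0,0,0]]
  ]
}}

```text
time: 20.9
eef_pos: [0.4623, -0.2113, 0.1423]
tool_rot: [0.501, 0.499, -0.501, 0.499]
force: [-0.3, 0.0, -0.9]
gripper_width: 0.0856
```

Emit:
{"name": "step_arm", "arguments": {
  "series": [
    [[0.01,-0.07,-0.4,0,0,0],[0,0,-0.8,0,0,0],[0,0,-0.8,0,0,0],[0,0,-0.7,0,0,0],[0,0,-0.5,0,0,0],[0,0,-0.3,0,0,0],[0,0,-0.2,0,0,0],[0,0,-0.1,0,0,0],[0,0,0,0,0,0],[0,0,0,0,0,0]]
  ]
}}

```text
time: 21.9
eef_pos: [0.4627, -0.2147, 0.029]
tool_rot: [0.501, 0.498, -0.501, 0.499]
force: [0.0, -0.0, 0.8]
gripper_width: 0.0857
```

```bash
python3 st.py; python3 - <<'E'
from h import *
im=cv2.resize(ctrl.get_image("side")[80:220,280:430,::-1],None,fx=4,fy=4)
cv2.imwrite("pics/g8.png",im)
E
```

```text
21.9 [ 0.4627 -0.2147  0.029 ] jaw yaw -0.005 x [ 0.001 -0.    -1.   ] F [ 0.  -0.   0.8] w 0.0857 q [ 0.54  0.46 -0.28  2.11  0.22  0.6   0.1 ]
```

View pics/g8.png

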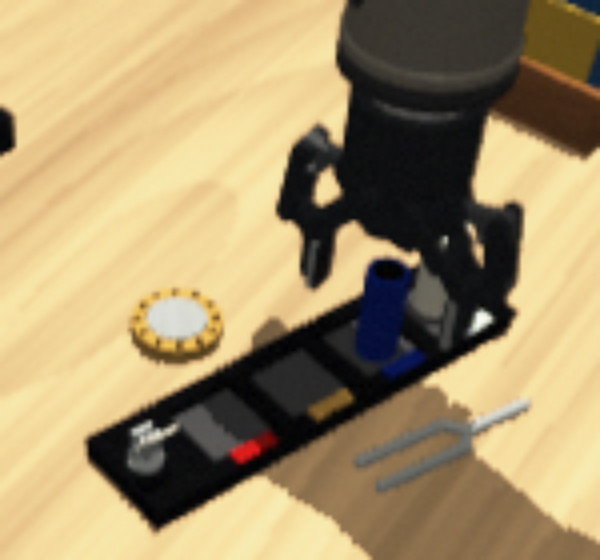

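Blue is straddled, so I'll close and lift.

Emit:
{"name": "step_arm", "arguments": {
  "hand": -1,
  "series": [
    [[0,0.03,0,0,0,0],[0,0,0,0,0,0],[0,0,0,0,0,0],[0,0,0,0,0,0],[0,0,0,0,0,0],[0,0,0,0,0,0],[0,0,0,0,0,0],[0,0,0,0,0,0],[0,0,0,0,0,0],[0,0,0,0,0,0]]
  ]
}}

```text
time: 22.95
eef_pos: [0.4625, -0.2137, 0.0287]
tool_rot: [-0.501, -0.499, 0.501, -0.499]
force: [-1.8, 0.8, 5.8]
gripper_width: 0.025
```

Emit:
{"name": "step_arm", "arguments": {
  "series": [
    [[0,0,0.1,0,0,0],[0,0,0.3,0,0,0],[0,0,0.6,0,0,0],[0,0,0.8,0,0,0],[0,0,0.8,0,0,0],[0,0,0.6,0,0,0],[0,0,0.3,0,0,0],[0,0,0,0,0,0]]
  ]
}}

```text
time: 23.75
eef_pos: [0.4629, -0.2139, 0.1347]
tool_rot: [0.502, 0.498, -0.501, 0.499]
force: [0.5, -0.3, -1.5]
gripper_width: 0.0252
```

Emit:
{"name": "step_arm", "arguments": {
  "series": [
    [[0.07,0.5,0,0,0,0],[0.07,0.9,0,0,0,0],[0.07,1,0,0,0,0],[0.07,1,0,0,0,0],[0.07,1,0,0,0,0],[0.07,1,0,0,0,0],[0.07,1,0,0,0,0],[0.07,1,0,0,0,0],[0.07,1,0,0,0,0],[0.07,1,0,0,0,0],[0.07,1,0,0,0,0],[0.07,1,0,0,0,0]]
  ]
}}

```text
time: 24.95
eef_pos: [0.487, 0.1294, 0.1325]
tool_rot: [-0.501, -0.499, 0.502, -0.498]
force: [-0.6, -0.2, 0.1]
gripper_width: 0.025
```

Emit:
{"name": "step_arm", "arguments": {
  "series": [
    [[0.07,1,0,0,0,0],[0.07,1,0,0,0,0],[0.07,0.7,0,0,0,0],[0.07,0.3,0,0,0,0],[0,0,0,0,0,0],[0,0,0,0,0,0],[0,0,0,0,0,0]]
  ]
}}

```text
time: 25.65
eef_pos: [0.496, 0.2168, 0.1332]
tool_rot: [-0.501, -0.498, 0.502, -0.498]
force: [-0.4, -1.2, 0.1]
gripper_width: 0.0249
```

```bash
python3 st.py; python3 - <<'E'
from h import *
im=cv2.resize(ctrl.get_image("side")[150:370,180:420,::-1],None,fx=2.5,fy=2.5)
cv2.imwrite("pics/g9.png",im)
E
```

```text
25.65 [0.496  0.2168 0.1332] jaw yaw -0.0065 x [-0.    -0.001 -1.   ] F [-0.4 -1.2  0.1] w 0.0249 q [-0.11  0.37 -0.51  1.97  0.24  0.86 -0.75]
```

View pics/g9.png

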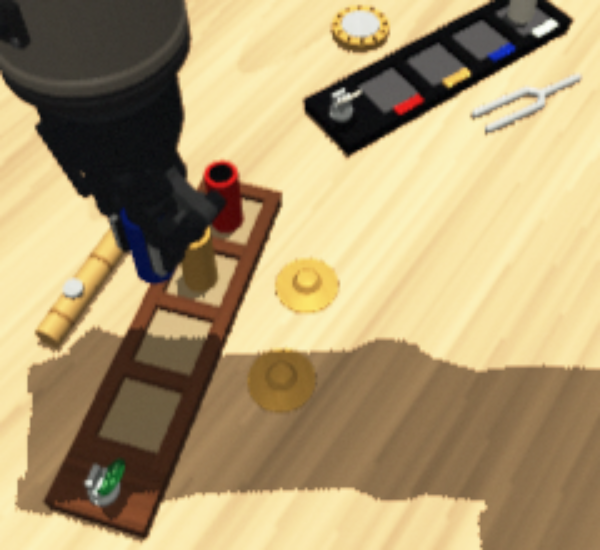

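Red and brass are still standing, and blue is held upright over the third pocket. I'll lower it.

Emit:
{"name": "step_arm", "arguments": {
  "series": [
    [[0.03,0.03,-0.4,0,0,0],[0,0,-0.7,0,0,0],[0,0,-0.7,0,0,0],[0,0,-0.6,0,0,0],[0,0,-0.4,0,0,0],[0,0,-0.3,0,0,0],[0,0,-0.2,0,0,0],[0,0,-0.1,0,0,0],[0,0,0,0,0,0],[0,0,0,0,0,0],[0,0,0,0,0,0]]
  ]
}}

```text
time: 26.8
eef_pos: [0.4972, 0.2193, 0.032]
tool_rot: [0.502, 0.499, -0.501, 0.499]
force: [-0.5, 0.3, -1.6]
gripper_width: 0.025
```

Emit:
{"name": "step_arm", "arguments": {
  "series": [
    [[0,0,-0.03,0,0,0],[0,0,-0.03,0,0,0],[0,0,-0.03,0,0,0],[0,0,0,0,0,0],[0,0,0,0,0,0]]
  ]
}}

```text
time: 27.3
eef_pos: [0.4969, 0.2192, 0.0288]
tool_rot: [-0.501, -0.499, 0.501, -0.499]
force: [0.1, -0.6, -0.9]
gripper_width: 0.0249
```

Emit:
{"name": "step_arm", "arguments": {
  "series": [
    [[0,0,-0.02,0,0,0],[0,0,0,0,0,0],[0,0,0,0,0,0]]
  ]
}}

```text
time: 27.6
eef_pos: [0.497, 0.2193, 0.0287]
tool_rot: [0.501, 0.499, -0.501, 0.499]
force: [-3.6, -1.9, 12.5]
gripper_width: 0.0248
```

Emit:
{"name": "step_arm", "arguments": {
  "hand": 1,
  "series": [
    [[0,0,0.01,0,0,0],[0,0,0,0,0,0],[0,0,0,0,0,0],[0,0,0,0,0,0],[0,0,0,0,0,0],[0,0,0,0,0,0],[0,0,0,0,0,0],[0,0,0,0,0,0],[0,0,0,0,0,0]]
  ]
}}

```text
time: 28.5
eef_pos: [0.497, 0.2192, 0.0285]
tool_rot: [0.501, 0.499, -0.501, 0.499]
force: [0.8, 0.7, 0.5]
gripper_width: 0.0854
```

Emit:
{"name": "step_arm", "arguments": {
  "series": [
    [[0,0,0.3,0,0,0],[0,0,0.7,0,0,0],[0,0,0.9,0,0,0],[0,0,0.9,0,0,0],[0,0,0.7,0,0,0],[0,0,0.3,0,0,0],[0,0,0,0,0,0]]
  ]
}}

```text
time: 29.2
eef_pos: [0.4975, 0.2194, 0.1438]
tool_rot: [0.502, 0.498, -0.501, 0.499]
force: [-0.1, 0.1, 0.1]
gripper_width: 0.0856
```

```bash
python3 st.py; python3 - <<'E'
from h import *
im=cv2.resize(ctrl.get_image("side")[120:370,180:440,::-1],None,fx=2.2,fy=2.2)
cv2.imwrite("pics/g10.png",im)
E
```

```text
29.2 [0.4975 0.2194 0.1438] jaw yaw -0.0052 x [ 0.002  0.001 -1.   ] F [-0.1  0.1  0.1] w 0.0856 q [-0.1   0.36 -0.52  1.96  0.23  0.88 -0.75]
```

View pics/g10.png

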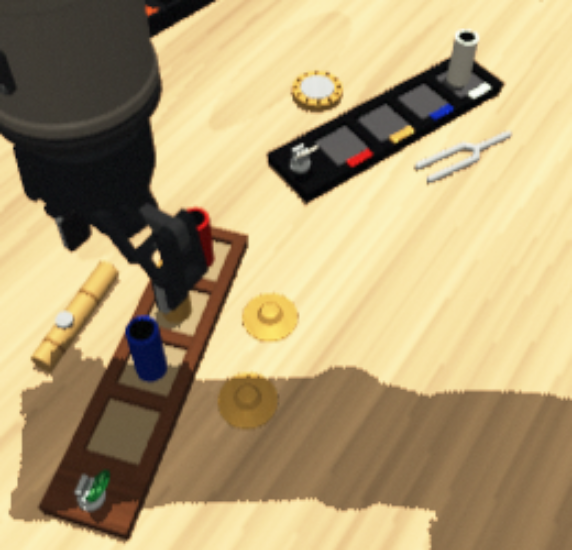

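Blue stands. Next is white, at (0.452, -0.2725).

Emit:
{"name": "step_arm", "arguments": {
  "series": [
    [[-0.08,-0.5,0,0,0,0],[-0.08,-0.9,0,0,0,0],[-0.08,-1,0,0,0,0],[-0.08,-1,0,0,0,0],[-0.08,-1,0,0,0,0],[-0.08,-1,0,0,0,0],[-0.08,-1,0,0,0,0],[-0.08,-1,0,0,0,0],[-0.08,-1,0,0,0,0],[-0.08,-1,0,0,0,0],[-0.08,-1,0,0,0,0],[-0.08,-1,0,0,0,0]]
  ]
}}

```text
time: 30.45
eef_pos: [0.4666, -0.1245, 0.1414]
tool_rot: [-0.501, -0.499, 0.502, -0.498]
force: [1.1, -1.1, -0.3]
gripper_width: 0.0857
```

Emit:
{"name": "step_arm", "arguments": {
  "series": [
    [[-0.09,-1,0,0,0,0],[-0.09,-1,0,0,0,0],[-0.09,-1,0,0,0,0],[-0.09,-1,0,0,0,0],[-0.09,-0.7,0,0,0,0],[-0.09,-0.3,0,0,0,0],[0,0,0,0,0,0],[0,0,0,0,0,0],[0,0,0,0,0,0]]
  ]
}}

```text
time: 31.35
eef_pos: [0.4521, -0.2715, 0.1424]
tool_rot: [0.501, 0.499, -0.501, 0.499]
force: [0.2, -0.1, -0.5]
gripper_width: 0.0851
```

Emit:
{"name": "step_arm", "arguments": {
  "series": [
    [[0,-0.03,-0.4,0,0,0],[0,0,-0.8,0,0,0],[0,0,-0.8,0,0,0],[0,0,-0.7,0,0,0],[0,0,-0.5,0,0,0],[0,0,-0.3,0,0,0],[0,0,-0.2,0,0,0],[0,0,-0.1,0,0,0],[0,0,0,0,0,0],[0,0,0,0,0,0]]
  ]
}}

```text
time: 32.35
eef_pos: [0.4522, -0.2738, 0.029]
tool_rot: [0.501, 0.498, -0.501, 0.499]
force: [-1.1, 0.2, -0.3]
gripper_width: 0.0857
```

```bash
python3 st.py; python3 - <<'E'
from h import *
im=cv2.resize(ctrl.get_image("side")[70:370,180:440,::-1],None,fx=1.9,fy=1.9)
cv2.imwrite("pics/g11.png",im)
E
```

```text
32.35 [ 0.4522 -0.2738  0.029 ] jaw yaw -0.005 x [ 0.001 -0.    -1.   ] F [-1.1  0.2 -0.3] w 0.0857 q [ 0.63  0.48 -0.25  2.07  0.2   0.61  0.23]
```

View pics/g11.png

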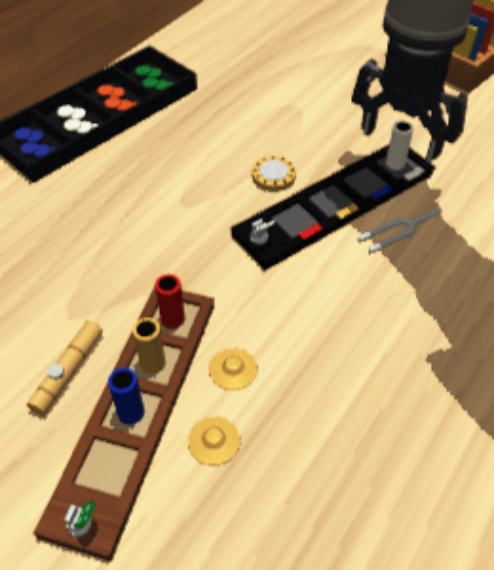

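All three placed slides stand upright, and white is straddled.

Emit:
{"name": "step_arm", "arguments": {
  "hand": -1,
  "series": [
    [[0,0.03,0,0,0,0],[0,0,0,0,0,0],[0,0,0,0,0,0],[0,0,0,0,0,0],[0,0,0,0,0,0],[0,0,0,0,0,0],[0,0,0,0,0,0],[0,0,0,0,0,0],[0,0,0,0,0,0],[0,0,0,0,0,0]]
  ]
}}

```text
time: 33.4
eef_pos: [0.4519, -0.2728, 0.0287]
tool_rot: [-0.501, -0.499, 0.501, -0.499]
force: [-1.9, 1.3, 6.7]
gripper_width: 0.0247
```

Emit:
{"name": "step_arm", "arguments": {
  "series": [
    [[0,0,0.1,0,0,0],[0,0,0.3,0,0,0],[0,0,0.6,0,0,0],[0,0,0.8,0,0,0],[0,0,0.8,0,0,0],[0,0,0.6,0,0,0],[0,0,0.3,0,0,0],[0,0,0,0,0,0]]
  ]
}}

```text
time: 34.2
eef_pos: [0.4524, -0.2731, 0.1348]
tool_rot: [0.501, 0.498, -0.501, 0.499]
force: [-0.5, -0.3, -1.4]
gripper_width: 0.0249
```

Emit:
{"name": "step_arm", "arguments": {
  "series": [
    [[0.04,0.5,0,0,0,0],[0.04,0.9,0,0,0,0],[0.04,1,0,0,0,0],[0.04,1,0,0,0,0],[0.04,1,0,0,0,0],[0.04,1,0,0,0,0],[0.04,1,0,0,0,0],[0.04,1,0,0,0,0],[0.04,1,0,0,0,0],[0.04,1,0,0,0,0],[0.04,1,0,0,0,0],[0.04,1,0,0,0,0]]
  ]
}}

```text
time: 35.4
eef_pos: [0.4652, 0.0711, 0.1325]
tool_rot: [-0.501, -0.499, 0.502, -0.498]
force: [0.4, -0.1, -0.3]
gripper_width: 0.0252
```

Emit:
{"name": "step_arm", "arguments": {
  "series": [
    [[0.04,1,0,0,0,0],[0.04,1,0,0,0,0],[0.04,1,0,0,0,0],[0.04,1,0,0,0,0],[0.04,1,0,0,0,0],[0.04,1,0,0,0,0],[0.04,0.6,0,0,0,0],[0.06,0.3,0,0,0,0],[0,0,0,0,0,0],[0,0,0,0,0,0],[0,0,0,0,0,0]]
  ]
}}

```text
time: 36.5
eef_pos: [0.4765, 0.2749, 0.1332]
tool_rot: [-0.501, -0.498, 0.502, -0.499]
force: [0.9, 0.5, -0.9]
gripper_width: 0.025
```

```bash
python3 st.py; python3 - <<'E'
from h import *
im=cv2.resize(ctrl.get_image("side")[150:370,180:420,::-1],None,fx=2.5,fy=2.5)
cv2.imwrite("pics/g12.png",im)
E
```

```text
36.5 [0.4765 0.2749 0.1332] jaw yaw -0.0063 x [-0.    -0.001 -1.   ] F [ 0.9  0.5 -0.9] w 0.025 q [-0.2   0.39 -0.54  1.95  0.26  0.87 -0.88]
```

View pics/g12.png

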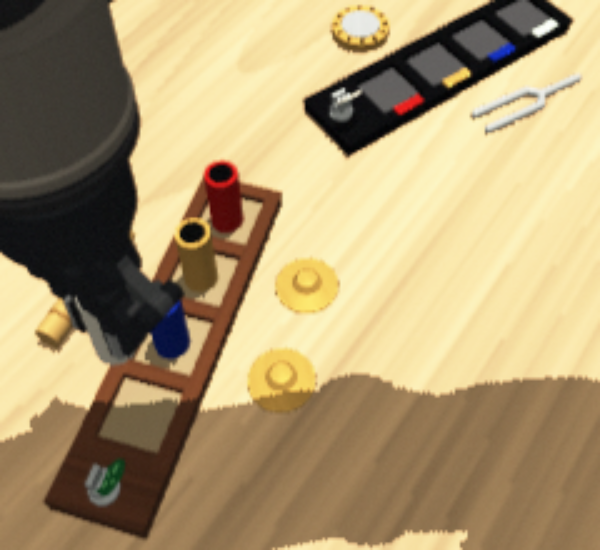

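White is held upright over the last pocket. I'll lower it.

Emit:
{"name": "step_arm", "arguments": {
  "series": [
    [[0.02,0,-0.4,0,0,0],[0,0,-0.7,0,0,0],[0,0,-0.7,0,0,0],[0,0,-0.6,0,0,0],[0,0,-0.4,0,0,0],[0,0,-0.3,0,0,0],[0,0,-0.2,0,0,0],[0,0,-0.1,0,0,0],[0,0,0,0,0,0],[0,0,0,0,0,0],[0,0,0,0,0,0]]
  ]
}}

```text
time: 37.65
eef_pos: [0.4774, 0.2764, 0.032]
tool_rot: [0.502, 0.499, -0.501, 0.499]
force: [-0.0, -0.0, -2.5]
gripper_width: 0.0248
```

Emit:
{"name": "step_arm", "arguments": {
  "series": [
    [[0,0,-0.03,0,0,0],[0,0,-0.03,0,0,0],[0,0,-0.03,0,0,0],[0,0,0,0,0,0],[0,0,0,0,0,0]]
  ]
}}

```text
time: 38.15
eef_pos: [0.4771, 0.2762, 0.0288]
tool_rot: [-0.501, -0.499, 0.501, -0.499]
force: [0.4, -0.9, 0.3]
gripper_width: 0.0249
```

Emit:
{"name": "step_arm", "arguments": {
  "series": [
    [[0,0,-0.01,0,0,0],[0,0,0,0,0,0],[0,0,0,0,0,0]]
  ]
}}

```text
time: 38.45
eef_pos: [0.4772, 0.2763, 0.0288]
tool_rot: [0.501, 0.499, -0.501, 0.499]
force: [-1.1, -1.1, 6.6]
gripper_width: 0.0248
```

Emit:
{"name": "step_arm", "arguments": {
  "hand": 1,
  "series": [
    [[0,0,0,0,0,0],[0,0,0,0,0,0],[0,0,0,0,0,0],[0,0,0,0,0,0],[0,0,0,0,0,0],[0,0,0,0,0,0],[0,0,0,0,0,0],[0,0,0,0,0,0],[0,0,0,0,0,0]]
  ]
}}

```text
time: 39.35
eef_pos: [0.4771, 0.2763, 0.0285]
tool_rot: [-0.501, -0.499, 0.501, -0.499]
force: [-0.5, 0.7, -0.4]
gripper_width: 0.0853
```

Emit:
{"name": "step_arm", "arguments": {
  "series": [
    [[0,0,0.3,0,0,0],[0,0,0.7,0,0,0],[0,0,0.9,0,0,0],[0,0,0.9,0,0,0],[0,0,0.8,0,0,0],[0,0,0.5,0,0,0],[0,0,0,0,0,0]]
  ]
}}

```text
time: 40.05
eef_pos: [0.478, 0.2768, 0.1538]
tool_rot: [0.502, 0.498, -0.5, 0.499]
force: [-0.3, 0.4, -1.0]
gripper_width: 0.0853
```

Emit:
{"name": "step_arm", "arguments": {
  "series": [
    [[0,-0.6,0,0,0,0],[0,-1,0,0,0,0],[0,-1,0,0,0,0],[0,-1,0,0,0,0],[0,-1,0,0,0,0],[0,-1,0,0,0,0],[0,-1,0,0,0,0],[0,-1,0,0,0,0],[0,-1,0,0,0,0],[0,-1,0,0,0,0],[0,-1,0,0,0,0],[0,-1,0,0,0,0]]
  ]
}}

```text
time: 41.25
eef_pos: [0.4765, -0.073, 0.1508]
tool_rot: [-0.501, -0.499, 0.502, -0.498]
force: [0.3, -1.4, -0.2]
gripper_width: 0.0851
```

Emit:
{"name": "step_arm", "arguments": {
  "series": [
    [[0,-1,0,0,0,0],[0,-1,0,0,0,0],[0,-1,0,0,0,0],[0,-0.6,0,0,0,0],[0,-0.3,0,0,0,0],[0,0,0,0,0,0],[0,0,0,0,0,0]]
  ]
}}

```text
time: 41.95
eef_pos: [0.477, -0.1877, 0.1512]
tool_rot: [-0.501, -0.499, 0.501, -0.499]
force: [0.7, -0.0, 0.5]
gripper_width: 0.0855
```

```bash
python3 st.py; python3 - <<'E'
from h import *
s=ctrl.get_image("side")[...,::-1];t=ctrl.get_image("top")[...,::-1]
cv2.imwrite("pics/fs.png",s);cv2.imwrite("pics/ft.png",t)
a=cv2.resize(s[205:370,185:315],(520,660)); b=cv2.resize(t[155:245,155:300],None,fx=4,fy=4)
cv2.imwrite("pics/fa.png",cv2.resize(a,None,fx=.85,fy=.85));cv2.imwrite("pics/fb.png",b)
E
```

```text
41.95 [ 0.477  -0.1877  0.1512] jaw yaw -0.0043 x [-0.001  0.001 -1.   ] F [ 0.7 -0.   0.5] w 0.0855 q [ 0.54  0.28 -0.34  2.03  0.12  0.86  0.13]
```

View pics/fa.png

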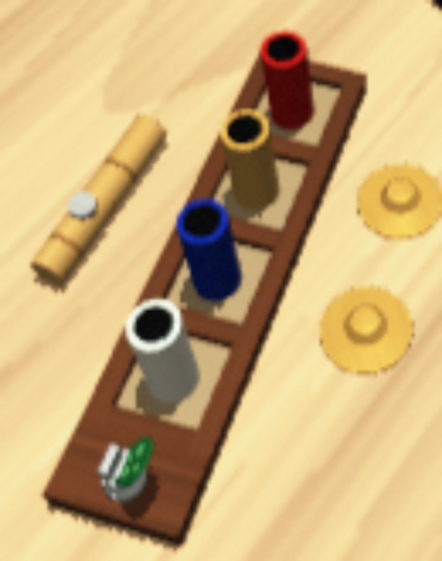

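View pics/fb.png

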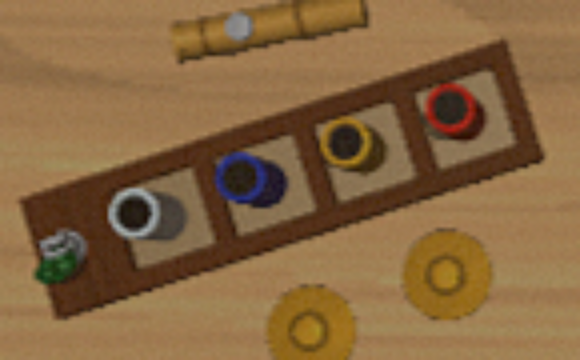

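Both views show white, blue, brass and red upright in order from the green pick. As a last check I'll triangulate the top rims.

```bash
python3 - <<'E'
from h import *
# crop px -> image px; fb: /4+(155,155); fa: /3.4+(185,205)
T=dict(red=(452,109),brass=(347,144),blue=(242,178),white=(134,213))
S=dict(red=(284,49),brass=(245,128),blue=(204,219),white=(155,324))
P=dict(red=(.5355,.1044),brass=(.5163,.1612),blue=(.4968,.218),white=(.4773,.275))
for k in T:
    X=tri(np.array(T[k])/4+155,np.array(S[k])/3.4+[185,205]);print(k,X.round(4),"off pocket mm",((X[:2]-P[k])*1000).round(1))
E
```

```text
red [0.5347 0.1043 0.0715] off pocket mm [-0.8 -0.1]
brass [0.5151 0.1606 0.0735] off pocket mm [-1.2 -0.6]
blue [0.4958 0.2168 0.0733] off pocket mm [-1.  -1.2]
white [0.4761 0.2746 0.0734] off pocket mm [-1.2 -0.4]
```

```bash
python3 -c "
from workcell import ctrl
print(ctrl.job_done())"
```

```text
the job is handed in; nothing more can be done
None
```

I moved all four slides from the black rack to the wooden rack in reverse order and handed the job in at about 42 s. From the green pick outward they stand white, blue, brass, red, so red is farthest from it.

- **Setting down:** each slide was lowered in sub-millimetre steps until the floor pushed back, with 5 to 12.5 N read at the end of each lowering. I then opened the gripper and backed the arm away.
- **Position:** in the final pictures all four stand upright, about 1 to 1.6 mm from their pocket centres. The gripper is open, over the black rack and touching nothing.
- **Height:** white, blue and brass rims measure 73.3 to 73.5 mm, against 74 mm expected. Red reads 71.5 mm, the one check that disagrees. I picked those rim pixels by eye in the enlarged pictures and take the gap as pixel error. Red also met the floor at the same tool height (28.9 mm) at which it was gripped.

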